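Dial open the reed-plate strongbox

TASK

Open the steel strongbox: turn its dial clockwise to 11, then slowly back anticlockwise. The second number was 3, but wear has shifted it, so feel from 6 down to 0 for the spot where the lock catches and the dial comes up solid, and do not force it there. Then raise the lid by its pull bar to 60 degrees or more and let go so that it stays open; leave the things round about where they are.

Things in the scene. Friction and masses are not known exactly. Their poses are not given: they have to be found in the camera images.
- strongbox: Grey sheet-steel box with flat lid, 170 (x) x 190 (y) mm, lid top 95 mm high, fixed to the cabinet. Origin: centre of the underside. Its x axis points level from the pull bar (front, towards the robot) to the hinge (back), y to the left, z up. Start yaw varies.
- dial_grip (a point): Point on the dial's axis at mid height of its knurled round steel knob (45 mm diameter; knob sides reach from 14 mm below to 11 mm above this point). Under the knob lies the dial's black skirt, 72 mm wide, which turns with it. The axis is vertical, at the centre of the closed lid.
- dial (a joint): Angle of the dial in rad, growing clockwise seen from above; the number at the index = value / 0.1571 (40 divisions, long ticks every 5). A white pip marks zero: at number n it stands n divisions clockwise of the index. 11 = 1.728, 3 = 0.471. Starts between -3 and +2; no end stops. Turns with 0.1 to 0.2 N m, stays where left. Once caught it has 0.06 rad play each way, then is solid; over 0.4 N m there strains the lock.
- dial_index (a point): Black index line on the steel ring round the dial, on the near (pull bar) side of the dial's axis, 41 mm from it, just above the lid.
- lock: Steel lock case riveted under the lid, out of sight; origin on the lid's hinge line. Inside, the dial turns a cam, and carries a loose wheel along after up to 2.1 rad of lost motion. Wheel set at 11 (clockwise, within 0.8 division; if overshot, go back to -5 and come again), cam at its gate, anywhere from 5.5 to 0.5: a sprung bolt drops in, unlocks the lid, stays in, and stops the dial.
- lid_bar (a point): Middle of the pull bar: round steel bar, 10 mm diameter, along the box's y, 80 mm clear between its two arms, 40 mm in front of the lid's front edge and at lid height (90 mm up when shut). Free below and on both sides.
- lid_hinge (a point): Centre of the lid's hinge line, along the box's y at its back edge, 85 mm above the box's underside and 210 mm behind the pull bar.
- lid (a joint): Opening angle of the lid in rad: 0 shut, 1.05 = 60 degrees, 1.45 = end of travel. A friction hinge holds it at any angle; raising it takes about 8 N at the bar once unlocked. While locked it yields under 0.02; pulling it with over 18 N then strains the lock.
- cab_mug0: White mug with grey dots, 82 mm wide, 91 mm tall, loose bystander left of the box's front. Origin: centre of its base.
- pliers: Long-nose pliers with dark handles, 183 x 57 x 10 mm, loose bystander lying on the cabinet to the left.
- brass_brush: Wire brush with wooden handle, 120 x 34 x 30 mm, loose bystander lying at the cabinet's front edge, left of the box.

How it is judged:
By the outcome, as a careful person would: the job done as asked, in the order asked, and still so for the second after the job is handed in, with the robot touching nothing.
It also fails if it takes over 72 s, if anything falls off the work surface, if the arm or the gripper's body presses on something with over 40 N, if the wrist force passes 120 N, or if a joint passes its speed limit or range.

ROBOT

A 6-joint arm with a two-finger parallel gripper is mounted at the origin on a cart in front of the work surface, level with it; the furniture and walls round the work are solid. World frame = base frame: x ahead of the robot, y to its left, z up, the work surface at z = 0. Lengths are in m, angles in rad, forces in N, time in s.
With the tool pointing down it reaches from about 0.375 to 0.975 m from the base axis. Payload 3.8 kg.
Tool frame: the origin (TCP) lies at the very end of the fingers, on their centre line; the grasp point (between the pads) lies 19 mm behind it; y points along the fingers, x is the direction in which the jaws open and shut, and the axes are right-handed (so a half turn about y gives the same grasp; the last joint's range is limited). The gripper opens to 85 mm and grips with 20 to 120 N. Pads are 22 mm wide; open, the fingers measure 114 mm over their backs; the gripper's body (76 mm by 85 mm) begins 54 mm behind the grasp point. The pads swing forward as they close: fully open they stand 13 mm farther back than shut.
Start: joints at [-1.169, 0.264, 1.604, -0, 1.274, -0.037], TCP at [0.287, -0.611, 0.231] pointing down, gripper open.
Joint ranges: [-2.63, 2.63], [-0.94, 2.18], [0.31, 2.57], [-1.31, 4.45], [0, 2.66], [-2.55, 2.55]. Speed limits (rad/s): [2.57, 2.57, 3.14, 3.14, 3.14, 3.14].

INTERFACE

Orientations are given as a rotation vector (axis times angle).
In Python, from workcell import bot, cams gives the robot as it stands.
- The arm moves only by the tool play_rows, never from a script. Its argument "motion" is a list of rows, each a list of 2 entries, a list of its own where there are three numbers: the shift along the world's x, y, z normalised to -1 to 1, where 1 is 400 mm, then the turn, a rotation vector about the world's x, y, z normalised to -1 to 1, where 1 is pi/4 rad. In form: [[[tx, ty, tz], [ax, ay, az]], ...]. A call has 1 to 10 rows; each row is the pose to reach, as a shift and turn from the pose commanded when the call began; what a row does not reach only later rows make up. A row lasts 1/8 s, in which the tool goes at most 62.5 mm and 10.7 degrees, less where a joint would pass 70% of its speed; a pose out of reach is approached as far as the arm can. A call with a number of a shift or a turn outside -1 to 1 is refused whole. A call with a gripper value outside its range is refused whole. "gripper" is the closure, from 0 (fully open) to 1 (shut), set as the call begins (left out, the last holds). The fingers move at their own pace and stop on an object; "squeeze" is the grip in N (left out, the last holds). Time passes only in rows, so rows that repeat a pose let the fingers close. It gives the time, the measured TCP pose, the force and the opening at its end, in the units of the state.
- bot.read_state(): the state, without advancing time (a new reading comes with each control period).
- cams.read_camera(name): name is "scene" or "top"; returns (picture, depth): 384x512x3 uint8, red, green, blue; 384x512 float32, m along the optical axis (not along the pixel's ray), 0 where there is no reading.
- cams.calibration(name): a dict with "mtx" (3x3 intrinsics, pixels), "R" (3x3) and "t" (3): a world point X has camera coordinates R X + t. Camera axes: x right, y down, z forward; pixel columns grow to the right and rows downward; lengths in m; the calibration is good to about 2 mm. A picture is of the moment at which its call begins. calibration takes no time and is no camera call.
- bot.finish_job(): hands the job in, once; it reports no verdict.
Trained networks look in the newest picture that a camera, given by its name, has taken for a name from the list of things; names that differ only in an ending like _2 or _b are one class to them, and where a whole thing is asked for, a point or a joint stands for the part that bears it (a point fixed in the world has none). Each returns a list of dicts, best first, with "conf" (0 to 1); they miss things now and then, are a little off and sometimes report something else, mostly with a low value. They report only what shows in the picture. A call takes as long as a camera call.
- cams.recognise(camera, label): "xyz" ([x, y, z] in m, in the coordinates of the camera as it stood for that picture, good to about 4 mm: the middle of the surface that is visible of it).
- cams.regions_of(camera, label): "mask" (384x512 bool, what is visible of it).
- cams.mark_of(camera, label): "xyz" ([x, y, z] in m, in the coordinates of the camera as it stood for that picture, good to about 4 mm: a listed point, or the origin of a listed thing).
The state is a dict: "time": time; "q": joint angles; "joint_vel": joint speeds; "joint_torque": joint torques, N m; "tool_pos": TCP position; "tcp_rot": TCP orientation; "wrist_force": force on the tool from outside, world axes, zero at the start; "torque": the same for the moment, N m; "width": opening from 0.0 (shut) to 1.0 (fully open).
Only numpy, scipy, OpenCV 4.12 (cv2) and the standard library are available. Lean on these libraries where they do the work, as an engineer would, in place of code of your own. Each camera call takes 0.05 s, during which the arm holds its last target.

## Working session

There is one attempt and no reset: what is moved stays moved. The work goes in short steps, Python scripts to look and compute and a tool call to move; the robot and the scene stay as the last step left them, time stands still between calls to the robot, and variables do not carry over. Pictures are saved under pics/ and viewed, and the job is handed in when it is done.

Besides the shell and the picture viewer there is one more tool, called as name([rows], argument=value, ...), one row to a line, values as JSON. play_rows: Moves the arm, as the interface text tells. Its arguments: {"type":"object","properties":{"motion":{"type":"array","items":{"type":"array"}},"gripper":{"type":"number"},"squeeze":{"type":"number"}},"required":["motion"]}

```bash
mkdir -p pics; ls
cat > h.py <<'E'
import numpy as np, cv2
from workcell import bot, cams
def w(cam,p):
    c=cams.calibration(cam); return np.array(c["R"]).T@(np.array(p)-np.array(c["t"]).ravel())
def px(cam,X):
    c=cams.calibration(cam); p=np.array(c["R"])@np.array(X)+np.array(c["t"]).ravel(); p=np.array(c["mtx"])@p; return p[:2]/p[2]
def back(cam,u,v,z):
    c=cams.calibration(cam);R=np.array(c["R"]);t=np.array(c["t"]).ravel()
    d=R.T@np.linalg.inv(np.array(c["mtx"]))@np.array([u,v,1.]); o=-R.T@t
    return o+d*(z-o[2])/d[2]
def save(n,im): cv2.imwrite("pics/"+n,cv2.cvtColor(im,cv2.COLOR_RGB2BGR))
E
python3 - <<'E'
from h import *
np.set_printoptions(precision=4,suppress=True)
print(bot.read_state())
for c in("scene","top"):
    im,d=cams.read_camera(c); save(c+"0.png",im); np.save(c+"0.npy",d)
    for l in("dial_grip","dial_index","lid_bar","lid_hinge","strongbox"):
        for r in cams.mark_of(c,l)[:2]: print(c,l,round(r["conf"],2),w(c,r["xyz"]),px(c,w(c,r["xyz"])))
E
```

```text
pics
{'time': 0.0, 'q': array([-1.1689,  0.2648,  1.6054, -0.    ,  1.2737, -0.0369]), 'joint_vel': array([-0.0001,  0.0012,  0.0008,  0.    ,  0.0002,  0.0006]), 'joint_torque': array([  0.0008, -51.5105, -36.7316,  -0.0001,   0.013 ,   0.    ]), 'tool_pos': array([ 0.2865, -0.6104,  0.2299]), 'tcp_rot': array([-1.3841,  0.8816, -0.8785]), 'wrist_force': array([0.0337, 0.1252, 0.0077]), 'torque': array([-0.0095, -0.05  , -0.0163]), 'width': 1.0021708389377766}
scene dial_grip 0.8 [ 0.6197 -0.12    0.1225] [273.9907 221.9138]
scene dial_index 0.81 [ 0.5857 -0.1398  0.0983] [256.5881 234.8624]
scene lid_bar 0.96 [ 0.5058 -0.1643  0.0912] [217.6057 240.6794]
scene lid_hinge 0.74 [ 0.6986 -0.0962  0.0858] [310.2057 232.2791]
scene strongbox 0.64 [ 0.6232 -0.1243  0.0043] [272.9324 264.4635]
top dial_grip 0.56 [ 0.6204 -0.1277  0.1225] [307.3883 154.8602]
top dial_index 0.95 [ 0.5802 -0.1379  0.1008] [313.6467 174.8459]
top lid_bar 0.66 [ 0.5077 -0.1658  0.093 ] [331.2196 206.3669]
top lid_hinge 0.67 [ 0.698  -0.0948  0.0839] [285.81   129.6616]
```

Run:
```python
import cv2
im=cv2.imread("pics/top0.png"); cv2.imwrite("pics/top0c.png",cv2.resize(im[100:240,230:390],None,fx=5,fy=4.28,interpolation=cv2.INTER_CUBIC)[:600,:800])
im=cv2.imread("pics/scene0.png"); cv2.imwrite("pics/scene0c.png",cv2.resize(im[180:290,190:350],None,fx=5,fy=5,interpolation=cv2.INTER_CUBIC))
```

```text
(no output)
```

View pics/top0.png

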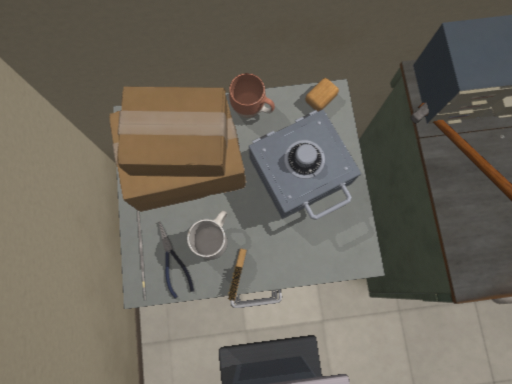

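View pics/scene0.png

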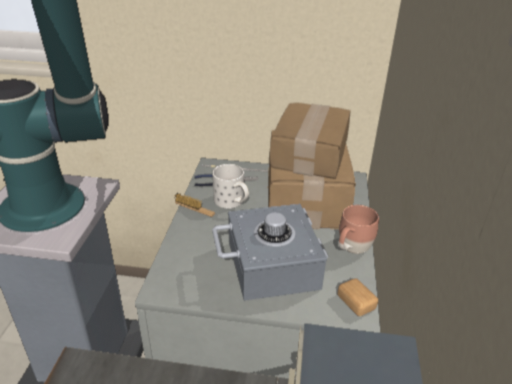

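View pics/top0c.png

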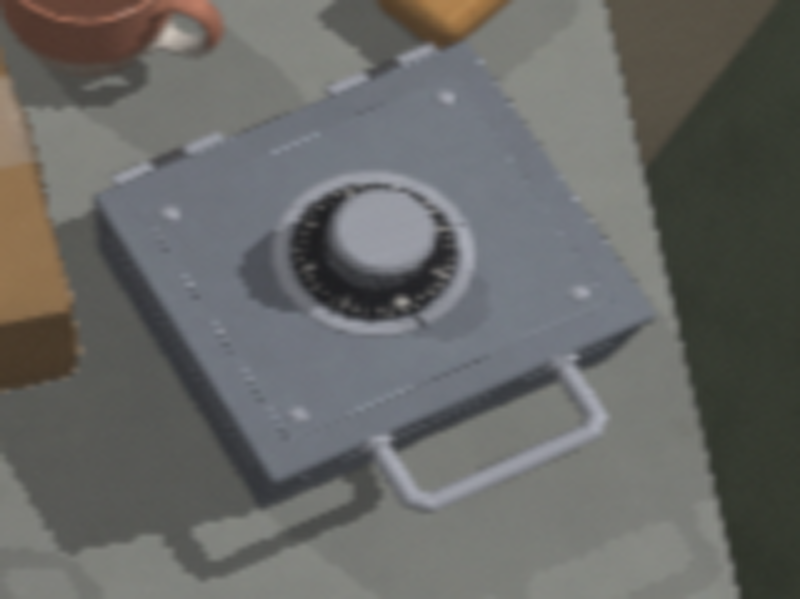

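View pics/scene0c.png

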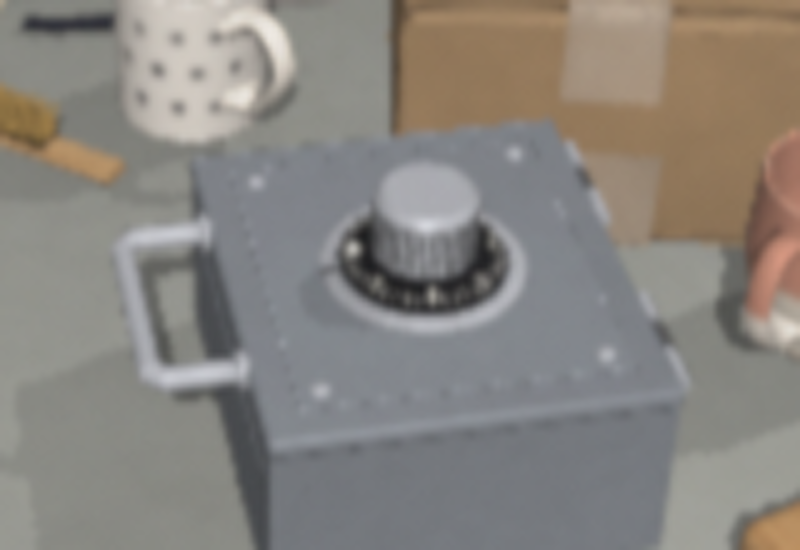

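The picture shows the box yawed by about 20°. The pip is close to the index, at about top-crop (402,300) and scene-crop (352,248). I'll rectify both views to measure it exactly.

```bash
cat >> h.py <<'E'
def rect(cam,im,cx,cy,z,half,N):
    # up=+x, left=+y
    c=cams.calibration(cam)
    i=np.arange(N); s=2*half/N
    U,V=np.meshgrid(i,i); X=cx+half-V*s; Y=cy+half-U*s
    P=np.stack([X,Y,np.full_like(X,z)],-1)@np.array(c["R"]).T+np.array(c["t"]).ravel()
    P=P@np.array(c["mtx"]).T
    return cv2.remap(im,(P[...,0]/P[...,2]).astype(np.float32),(P[...,1]/P[...,2]).astype(np.float32),cv2.INTER_CUBIC)
E
python3 - <<'E'
from h import *
out=[]
for c in("top","scene"):
    im=cv2.cvtColor(cv2.imread(f"pics/{c}0.png"),cv2.COLOR_BGR2RGB)
    r=rect(c,im,0.62,-0.125,0.097,0.15,400).copy()
    for x in range(0,400,50): cv2.line(r,(x,0),(x,5),(255,0,0));cv2.line(r,(0,x),(5,x),(255,0,0))
    out.append(r)
save("rect0.png",np.hstack(out))
out=[]
for c in("top","scene"):
    im=cv2.cvtColor(cv2.imread(f"pics/{c}0.png"),cv2.COLOR_BGR2RGB)
    out.append(rect(c,im,0.62,-0.125,0.10,0.05,400))
save("rect1.png",np.hstack(out))
E
```

```text
(no output)
```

View pics/rect0.png

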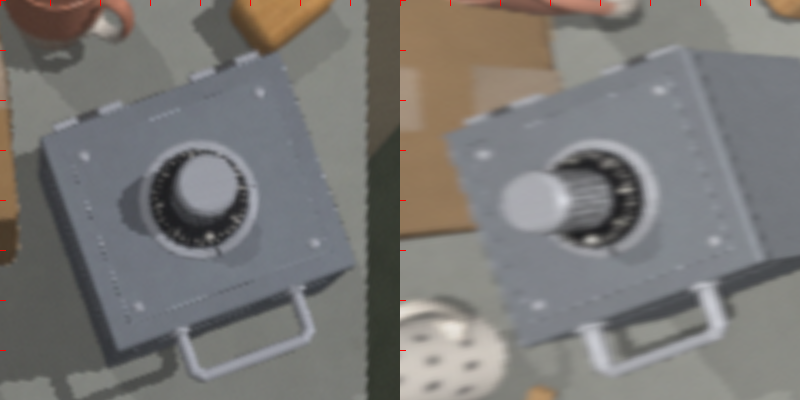

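View pics/rect1.png

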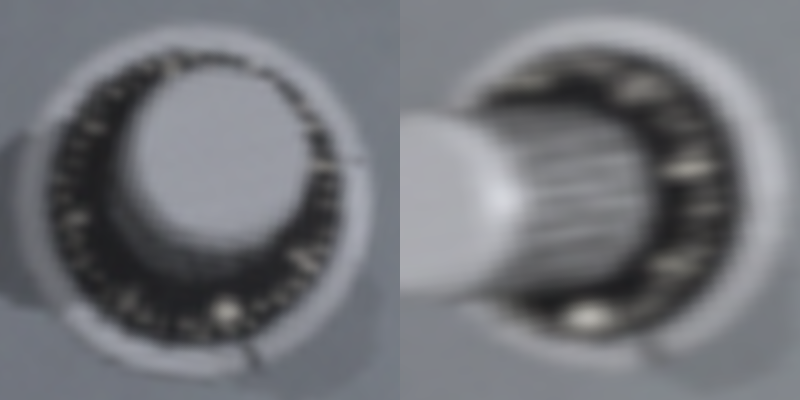

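Run:
```python
from h import *
from scipy.optimize import least_squares
np.set_printoptions(precision=4,suppress=True)
def r2w(u,v): return np.array([0.62+0.05-v*0.00025,-0.125+0.05-u*0.00025,0.10])
def tri(a,b):
    A=px("top",r2w(*a));B=px("scene",r2w(*b))
    s=least_squares(lambda X:np.r_[px("top",X)-A,px("scene",X)-B],[.6,-.13,.1],x_scale=.01); return s.x,s.fun,A,B
for n,a,b in(("pip",(228,312),(190,318)),("index",(255,357),(250,352))): print(n,*tri(a,b))
def r0(u,v,z=0.097): return np.array([0.62+0.15-v*.00075,-0.125+.15-u*.00075,z])
# rivets
for a,b in(((84,156),(84,154)),((260,92),(259,90)),((315,243),(314,240)),((139,307),(138,305)),((270,52),(283,46)),((43,142),(45,134)),((353,266),(364,259)),((118,353),(122,345)),((206,376),(210,372)),((312,333),(322,333)),((208,184),(137,202))):
    A=px("top",r0(*a));B=px("scene",r0(*b))
    s=least_squares(lambda X:np.r_[px("top",X)-A,px("scene",X)-B],[.6,-.13,.1],x_scale=.01);print(s.x,s.fun)
```

```text
pip [ 0.5908 -0.1308  0.1065] [-0.1042 -0.2484 -0.2579  0.0609] [310.0923 170.1095] [259.926  229.4341]
index [ 0.5814 -0.1385  0.1005] [-0.1394 -0.3279 -0.3399  0.0769] [313.9544 174.656 ] [255.0597 233.3784]
[ 0.6538 -0.0379  0.0966] [-0.1093 -0.2835 -0.2995  0.0905]
[ 0.7018 -0.1698  0.0971] [-0.1349 -0.3547 -0.3304  0.1033]
[ 0.589 -0.211  0.097] [-0.2285 -0.53   -0.5175  0.1113]
[ 0.5405 -0.079   0.0971] [-0.1446 -0.3323 -0.3686  0.0766]
[ 0.7354 -0.179   0.0892] [-0.1602 -0.434  -0.3915  0.1311]
[ 0.667  -0.0068  0.0943] [-0.3923 -1.0384 -1.1093  0.3523]
[ 0.5736 -0.2414  0.0901] [-0.2673 -0.6044 -0.5814  0.1132]
[ 0.508  -0.0632  0.0936] [-0.4314 -0.9654 -1.1045  0.206 ]
[ 0.4893 -0.1297  0.0943] [-0.189  -0.4076 -0.452   0.0708]
[ 0.52   -0.2106  0.0919] [ 0.2331  0.505   0.5168 -0.0829]
[ 0.6213 -0.1248  0.1332] [-0.097  -0.2402 -0.248   0.0662]
```

Run:
```python
from h import *
from scipy.spatial.transform import Rotation as R
np.set_printoptions(precision=3,suppress=True)
s=bot.read_state(); print(R.from_rotvec(s["tcp_rot"]).as_matrix(), s["tool_pos"])
d=np.load("top0.npy"); c=cams.calibration("top"); 
v,u=np.mgrid[:384,:512]; K=np.array(c["mtx"]); P=np.stack([u,v,np.ones_like(u)],-1)@np.linalg.inv(K).T*d[...,None]
W=(P-np.array(c["t"]).ravel())@np.array(c["R"])
m=(d>0)&(W[...,2]>.15)&(W[...,2]<.8)&(W[...,0]>.3)&(W[...,0]<1)&(W[...,1]>-.35)
Q=W[m]; print(len(Q),Q.min(0),Q.max(0)); 
for zl in (.1,.15,.2,.25,.3):
    q=W[(d>0)&(W[...,2]>zl)&(W[...,2]<zl+.05)&(W[...,0]>.3)&(W[...,0]<1)&(W[...,1]>-.0)&(W[...,1]<.5)]
    if len(q): print(zl,len(q),q.min(0),q.max(0))
```

```text
[[ 0.425  0.     0.905]
 [-0.905 -0.     0.425]
 [ 0.    -1.     0.   ]] [ 0.287 -0.611  0.231]
34821 [ 0.3  -0.35  0.15] [0.883 0.483 0.372]
0.1 9205 [0.3 0.  0.1] [0.883 0.483 0.15 ]
0.15 7721 [0.3  0.   0.15] [0.883 0.483 0.2  ]
0.2 13090 [0.301 0.    0.2  ] [0.883 0.483 0.25 ]
0.25 3890 [0.876 0.    0.25 ] [0.883 0.457 0.3  ]
0.3 3284 [0.877 0.    0.3  ] [0.882 0.428 0.35 ]
```

play_rows([
  [[0.5,0.75,0.0],[0,0,1]],
  [[0.5,0.75,0.0],[0,0,1]],
  [[0.5,0.75,0.0],[0,0,1]],
  [[0.5,0.75,0.0],[0,0,1]],
  [[0.5,0.75,0.0],[0,0,1]],
  [[0.5,0.75,0.0],[0,0,1]],
  [[0.5,0.75,0.0],[0,0,1]],
], gripper=0, squeeze=20)

```text
time: 1.48
tool_pos: [0.4885, -0.3082, 0.2316]
tcp_rot: [-1.554, 0.268, -0.269]
wrist_force: [-0.5, -0.9, 0.3]
width: 0.999
```

play_rows([
  [[0.333,0.462,-0.1],[0,0,0.887]],
  [[0.333,0.462,-0.1],[0,0,0.887]],
  [[0.333,0.462,-0.1],[0,0,0.887]],
  [[0.333,0.462,-0.1],[0,0,0.887]],
  [[0.333,0.462,-0.1],[0,0,0.887]],
  [[0.333,0.462,-0.1],[0,0,0.887]],
  [[0.333,0.462,-0.1],[0,0,0.887]],
])

```text
time: 2.35
tool_pos: [0.6195, -0.1279, 0.1917]
tcp_rot: [-1.554, -0.273, 0.273]
wrist_force: [0.2, -0.6, -0.3]
width: 0.996
```

Run:
```python
from h import *
from scipy.spatial.transform import Rotation as R
s=bot.read_state(); print(s); M=R.from_rotvec(s["tcp_rot"]).as_matrix();print(M.round(4), np.degrees(np.arctan2(M[1,0],M[0,0])))
im,_=cams.read_camera("scene"); save("s1.png",cv2.resize(im[130:280,190:350],None,fx=4,fy=4));
```

```text
{'time': 2.35, 'q': array([-2.42731679e-01,  2.11222581e-01,  1.74291105e+00, -5.07213535e-04,
        1.18705961e+00, -5.90169302e-01]), 'joint_vel': array([-0.00254286, -0.00388274,  0.0008092 ,  0.00271291,  0.0005094 ,
        0.00098566]), 'joint_torque': array([ 4.10933085e-01, -4.72008026e+01, -3.55962753e+01,  1.92117586e-02,
       -3.64647494e-03,  7.40615906e-04]), 'tool_pos': array([ 0.61948154, -0.12790873,  0.19165386]), 'tcp_rot': array([-1.55412263, -0.27293748,  0.27266143]), 'wrist_force': array([ 0.19532938, -0.58714177, -0.28423369]), 'torque': array([-0.01198607,  0.00396955,  0.01254454]), 'width': 0.9964505253014662}
[[ 9.402e-01  3.000e-04 -3.407e-01]
 [ 3.407e-01 -6.000e-04  9.402e-01]
 [ 1.000e-04 -1.000e+00 -6.000e-04]] 19.91758543202365
```

View pics/s1.png

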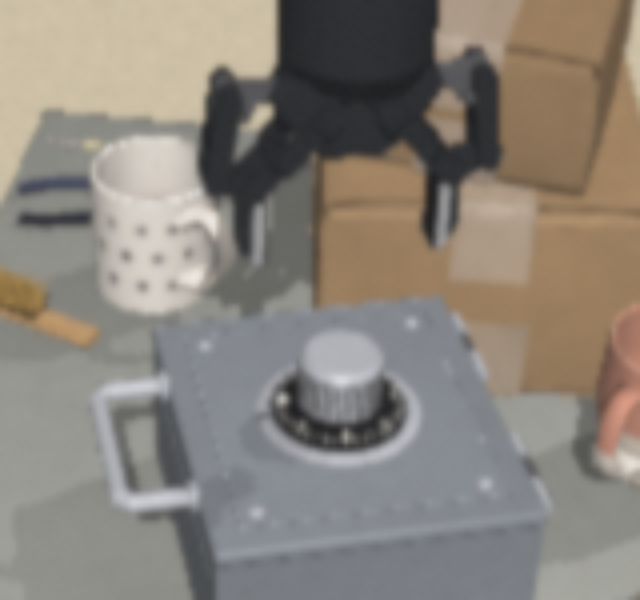

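play_rows([
  [[0.005,0.008,-0.07],[0,0,0]],
  [[0.005,0.008,-0.14],[0,0,0]],
  [[0.005,0.008,-0.18],[0,0,0]],
  [[0.005,0.008,-0.2],[0,0,0]],
  [[0.005,0.008,-0.2],[0,0,0]],
])

```text
time: 3.02
tool_pos: [0.6218, -0.1234, 0.1112]
tcp_rot: [-1.553, -0.274, 0.274]
wrist_force: [0.2, 1.2, -0.2]
width: 0.998
```

Run:
```python
from h import *
im,_=cams.read_camera("scene"); save("s2.png",cv2.resize(im[150:280,190:350],None,fx=4,fy=4));
```

```text
(no output)
```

View pics/s2.png

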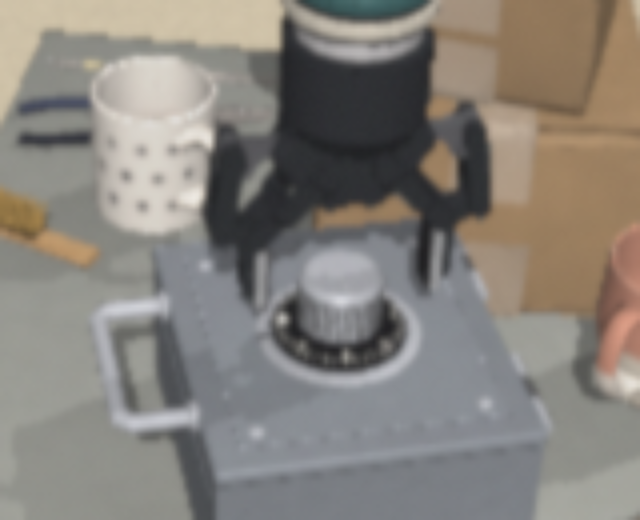

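play_rows([
  [[0,-0.002,0],[0,0,0]],
  [[0,-0.002,0],[0,0,0]],
  [[0,-0.002,0],[0,0,0]],
  [[0,-0.002,0],[0,0,0]],
  [[0,-0.002,0],[0,0,0]],
  [[0,-0.002,0],[0,0,0]],
], gripper=1, squeeze=25)

```text
time: 3.82
tool_pos: [0.6212, -0.1244, 0.1125]
tcp_rot: [-1.554, -0.274, 0.276]
wrist_force: [-5.5, -1.8, 6.0]
width: 0.516
```

Run:
```python
from h import *
print({k:np.round(v,3) for k,v in bot.read_state().items()})
im,_=cams.read_camera("scene"); save("s3.png",cv2.resize(im[150:280,190:350],None,fx=4,fy=4));
```

```text
{'time': np.float64(3.825), 'q': array([-0.236,  0.283,  1.809, -0.002,  1.051, -0.586]), 'joint_vel': array([0.001, 0.   , 0.002, 0.   , 0.   , 0.   ]), 'joint_torque': array([ 1.4620e+00, -4.6143e+01, -3.3248e+01,  7.3200e-01, -1.4160e+00,
        3.1000e-02]), 'tool_pos': array([ 0.621, -0.124,  0.112]), 'tcp_rot': array([-1.554, -0.274,  0.276]), 'wrist_force': array([-5.504, -1.824,  5.999]), 'torque': array([-0.262,  0.76 ,  0.095]), 'width': np.float64(0.516)}
```

View pics/s3.png

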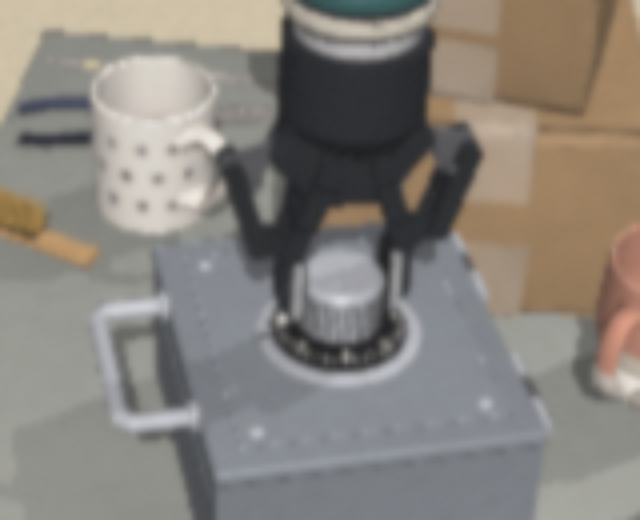

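play_rows([
  [[-0.001,0,0],[0,0,0.15]],
  [[-0.001,0,0],[0,0,0.32]],
  [[-0.001,0,0],[0,0,0.49]],
  [[-0.001,0,0],[0,0,0.66]],
  [[-0.001,0,0],[0,0,0.83]],
  [[-0.001,0,0],[0,0,1.0]],
])

```text
time: 4.62
tool_pos: [0.6215, -0.1241, 0.1124]
tcp_rot: [-1.383, -0.886, 0.886]
wrist_force: [-1.4, -0.0, 3.9]
width: 0.522
```

```bash
cat > st.py <<'E'
from h import *
from scipy.spatial.transform import Rotation as R
import sys
s=bot.read_state();M=R.from_rotvec(s["tcp_rot"]).as_matrix()
print("t",round(s["time"],2),"az",np.degrees(np.arctan2(M[1,0],M[0,0])).round(2),"F",s["wrist_force"].round(2),"T",s["torque"].round(3),"pos",s["tool_pos"].round(4),"w",round(s["width"],3),"q6",s["q"][5].round(3),"jt6",s["joint_torque"][5].round(3))
E
python3 st.py
```

```text
t 4.62 az 65.29 F [-1.41 -0.02  3.9 ] T [-0.11   0.429 -0.191] pos [ 0.6215 -0.1241  0.1124] w 0.522 q6 -1.376 jt6 0.969
```

play_rows([
  [[0,0,0],[0,0,0.12]],
  [[0,0,0],[0,0,0.24]],
  [[0,0,0],[0,0,0.24]],
  [[0,0,0],[0,0,0.24]],
])

```text
time: 5.12
tool_pos: [0.6216, -0.124, 0.1125]
tcp_rot: [-1.317, -1.024, 1.025]
wrist_force: [-3.3, 0.2, 5.8]
width: 0.517
```

```bash
python3 st.py
python3 - <<'E'
from h import *
out=[]
for c in("top","scene"):
    im,_=cams.read_camera(c)
    out.append(rect(c,im,0.6213,-0.1246,0.1065,0.05,400))
save("r2.png",np.hstack(out))
E
```

```text
t 5.12 az 75.78 F [-3.28  0.24  5.75] T [0.005 0.52  0.151] pos [ 0.6216 -0.124   0.1125] w 0.517 q6 -1.558 jt6 0.15
```

View pics/r2.png

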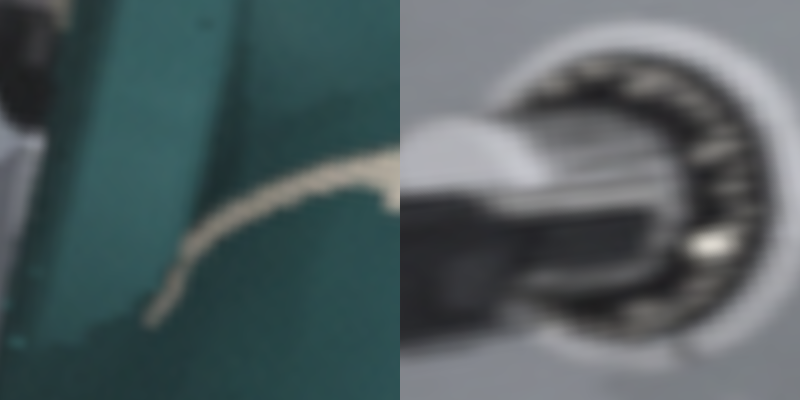

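play_rows([
  [[0,0,0],[0,0,-0.15]],
  [[0,0,0],[0,0,-0.32]],
  [[0,0,0],[0,0,-0.49]],
  [[0,0,0],[0,0,-0.66]],
  [[0,0,0],[0,0,-0.83]],
  [[0,0,0],[0,0,-1.0]],
])

```text
time: 5.98
tool_pos: [0.6213, -0.1244, 0.1124]
tcp_rot: [-1.531, -0.417, 0.418]
wrist_force: [-4.6, -2.1, 6.5]
width: 0.521
```

play_rows([
  [[0,0,0],[0,0,-0.15]],
  [[0,0,0],[0,0,-0.32]],
  [[0,0,0],[0,0,-0.49]],
  [[0,0,0],[0,0,-0.66]],
  [[0,0,0],[0,0,-0.83]],
  [[0,0,0],[0,0,-1.0]],
])

```text
time: 6.72
tool_pos: [0.6208, -0.1245, 0.1124]
tcp_rot: [-1.563, 0.199, -0.197]
wrist_force: [-5.7, -1.7, 7.6]
width: 0.511
```

play_rows([
  [[0,0,0],[0,0,-0.15]],
  [[0,0,0],[0,0,-0.32]],
  [[0,0,0],[0,0,-0.49]],
  [[0,0,0],[0,0,-0.66]],
  [[0,0,0],[0,0,-0.83]],
  [[0,0,0],[0,0,-1.0]],
  [[0,0,0],[0,0,-1.0]],
])

```text
time: 7.6
tool_pos: [0.6205, -0.1242, 0.1124]
tcp_rot: [-1.418, 0.808, -0.805]
wrist_force: [-5.8, -0.8, 8.3]
width: 0.514
```

```bash
python3 st.py
python3 - <<'E'
from h import *
out=[]
for c in("top","scene"):
    im,_=cams.read_camera(c)
    out.append(rect(c,im,0.6213,-0.1246,0.1065,0.05,400))
save("r3.png",np.hstack(out))
E
```

```text
t 7.6 az -59.3 F [-5.83 -0.78  8.34] T [-0.103  1.043 -0.058] pos [ 0.6205 -0.1242  0.1124] w 0.514 q6 0.799 jt6 0.206
```

View pics/r3.png

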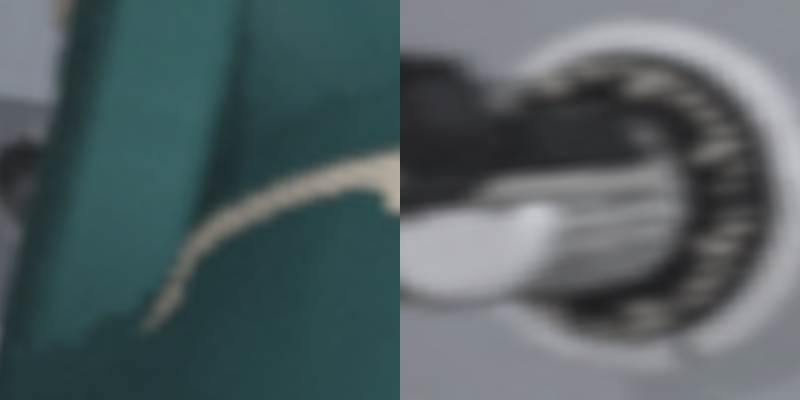

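```bash
cat > pol.py <<'E'
from h import *
def pol(n):
    r=cv2.cvtColor(cv2.imread(f"pics/{n}"),cv2.COLOR_BGR2GRAY)[:,400:]
    # angle a: from -x(down) toward -y (right): i.e. acw seen from above
    a=np.radians(np.arange(-60,170,0.5)); rr=np.arange(104,142,1.)
    A,Q=np.meshgrid(a,rr)
    return cv2.remap(r,(200+Q*np.sin(A)).astype(np.float32),(200+Q*np.cos(A)).astype(np.float32),cv2.INTER_CUBIC).astype(np.float32)
E
python3 - <<'E'
from pol import *
ps=[cv2.resize(pol(n),(800,150)) for n in("r2.png","r3.png")]
cv2.imwrite("pics/pol.png",np.vstack(ps))
for sh in np.arange(-12,12.1,.5):
    k=int(sh*2); a=pol("r2.png")[:,160:380]; b=pol("r3.png")[:,160+k:380+k]
    a=np.minimum(a,140);b=np.minimum(b,140)
    print(sh,round(np.corrcoef(a.ravel(),b.ravel())[0,1],3),end=" ")
E
```

```text
-12.0 0.085 -11.5 0.105 -11.0 0.129 -10.5 0.156 -10.0 0.186 -9.5 0.219 -9.0 0.253 -8.5 0.289 -8.0 0.326 -7.5 0.364 -7.0 0.403 -6.5 0.441 -6.0 0.479 -5.5 0.517 -5.0 0.554 -4.5 0.59 -4.0 0.624 -3.5 0.656 -3.0 0.687 -2.5 0.714 -2.0 0.739 -1.5 0.759 -1.0 0.775 -0.5 0.785 0.0 0.791 0.5 0.79 1.0 0.785 1.5 0.773 2.0 0.757 2.5 0.736 3.0 0.712 3.5 0.684 4.0 0.653 4.5 0.62 5.0 0.585 5.5 0.549 6.0 0.512 6.5 0.474 7.0 0.436 7.5 0.398 8.0 0.36 8.5 0.322 9.0 0.285 9.5 0.25 10.0 0.216 10.5 0.184 11.0 0.154 11.5 0.127 12.0 0.102 [ WARN:0@0.587] global loadsave.cpp:1063 imwrite_ Unsupported depth image for selected encoder is fallbacked to CV_8U.
```

View pics/pol.png

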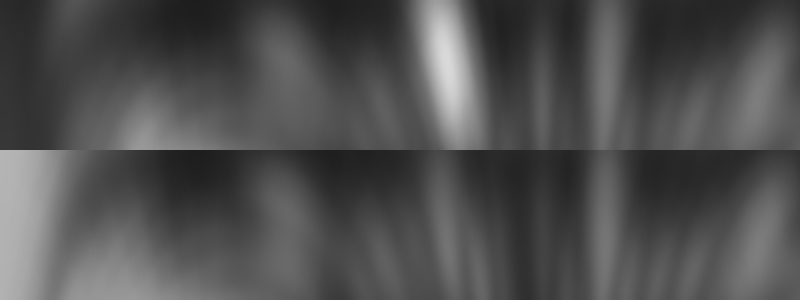

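play_rows([
  [[0.001,0,0],[0,0,-0.09]],
  [[0.001,0,0],[0,0,-0.18]],
  [[0.001,0,0],[0,0,-0.27]],
  [[0.001,0,0],[0,0,-0.27]],
  [[0.001,0,0],[0,0,-0.27]],
])

```text
time: 8.32
tool_pos: [0.6204, -0.1241, 0.1124]
tcp_rot: [-1.348, 0.969, -0.965]
wrist_force: [-6.9, -0.0, 9.2]
width: 0.512
```

```bash
python3 st.py
python3 - <<'E'
from h import *
out=[]
for c in("top","scene"):
    im,_=cams.read_camera(c)
    out.append(rect(c,im,0.6213,-0.1246,0.1065,0.05,400))
save("r4.png",np.hstack(out))
from pol import pol
for sh in np.arange(-20,-5,.5):
    k=int(sh*2); a=pol("r3.png")[:,160:380]; b=pol("r4.png")[:,160+k:380+k]
    print(sh,round(np.corrcoef(a.ravel(),b.ravel())[0,1],3),end=" ")
E
```

```text
t 8.32 az -71.4 F [-6.86 -0.01  9.2 ] T [-0.136  1.279 -0.072] pos [ 0.6204 -0.1241  0.1124] w 0.512 q6 1.011 jt6 -0.065
-20.0 0.582 -19.5 0.615 -19.0 0.647 -18.5 0.678 -18.0 0.709 -17.5 0.737 -17.0 0.765 -16.5 0.791 -16.0 0.815 -15.5 0.838 -15.0 0.858 -14.5 0.875 -14.0 0.888 -13.5 0.897 -13.0 0.902 -12.5 0.901 -12.0 0.895 -11.5 0.883 -11.0 0.865 -10.5 0.842 -10.0 0.815 -9.5 0.783 -9.0 0.75 -8.5 0.714 -8.0 0.678 -7.5 0.642 -7.0 0.608 -6.5 0.574 -6.0 0.543 -5.5 0.513
```

play_rows([
  [[0,0,0],[0,0,0.08]],
  [[0,0,0],[0,0,0.17]],
  [[0,0,0],[0,0,0.27]],
  [[0,0,0],[0,0,0.37]],
  [[0,0,0],[0,0,0.47]],
  [[0,0,0],[0,0,0.57]],
  [[0,0,0],[0,0,0.67]],
  [[0,0,0],[0,0,0.77]],
  [[0,0,0],[0,0,0.86]],
  [[0,0,0],[0,0,0.93]],
])

```text
time: 9.68
tool_pos: [0.6207, -0.1244, 0.1124]
tcp_rot: [-1.534, 0.405, -0.401]
wrist_force: [-6.8, -1.8, 7.2]
width: 0.521
```

```bash
python3 st.py
```

```text
t 9.68 az -29.46 F [-6.81 -1.81  7.2 ] T [-0.23   1.126 -0.133] pos [ 0.6207 -0.1244  0.1124] w 0.521 q6 0.278 jt6 0.228
```

play_rows([
  [[0,0,0],[0,0,0.02]],
  [[0,0,0],[0,0,0.04]],
], squeeze=20)

```text
time: 9.93
tool_pos: [0.6208, -0.1244, 0.1124]
tcp_rot: [-1.539, 0.381, -0.378]
wrist_force: [-7.0, -2.2, 8.4]
width: 0.513
```

```bash
python3 st.py
```

```text
t 9.93 az -27.74 F [-6.99 -2.22  8.35] T [-0.185  1.069 -0.204] pos [ 0.6208 -0.1244  0.1124] w 0.513 q6 0.248 jt6 -0.058
```

play_rows([
  [[0,0,0],[0,0,0.02]],
  [[0,0,0],[0,0,0.04]],
])

```text
time: 10.18
tool_pos: [0.6208, -0.1244, 0.1124]
tcp_rot: [-1.543, 0.357, -0.353]
wrist_force: [-7.6, -1.6, 8.1]
width: 0.516
```

```bash
python3 st.py
```

```text
t 10.18 az -25.94 F [-7.57 -1.56  8.1 ] T [-0.23   1.096 -0.185] pos [ 0.6208 -0.1244  0.1124] w 0.516 q6 0.217 jt6 -0.055
```

play_rows([
  [[0,0,0],[0,0,0.02]],
  [[0,0,0],[0,0,0.04]],
])

```text
time: 10.42
tool_pos: [0.6208, -0.1244, 0.1124]
tcp_rot: [-1.547, 0.332, -0.329]
wrist_force: [-6.8, -1.1, 8.6]
width: 0.515
```

```bash
python3 st.py
```

```text
t 10.43 az -24.14 F [-6.78 -1.07  8.6 ] T [-0.275  1.079 -0.139] pos [ 0.6208 -0.1244  0.1124] w 0.515 q6 0.186 jt6 -0.052
```

play_rows([
  [[0,0,0],[0,0,0.02]],
  [[0,0,0],[0,0,0.04]],
])

```text
time: 10.68
tool_pos: [0.6208, -0.1244, 0.1124]
tcp_rot: [-1.55, 0.308, -0.304]
wrist_force: [-6.5, -2.2, 7.7]
width: 0.52
```

```bash
python3 st.py
```

```text
t 10.68 az -22.34 F [-6.48 -2.16  7.7 ] T [-0.271  1.064 -0.189] pos [ 0.6208 -0.1244  0.1124] w 0.52 q6 0.154 jt6 -0.053
```

play_rows([
  [[0,0,0],[0,0,0.02]],
  [[0,0,0],[0,0,0.04]],
])

```text
time: 10.92
tool_pos: [0.6208, -0.1245, 0.1124]
tcp_rot: [-1.554, 0.283, -0.28]
wrist_force: [-6.9, -1.8, 7.2]
width: 0.52
```

```bash
python3 st.py
```

```text
t 10.93 az -20.54 F [-6.89 -1.81  7.23] T [-0.215  1.074 -0.189] pos [ 0.6208 -0.1245  0.1124] w 0.52 q6 0.123 jt6 -0.049
```

play_rows([
  [[0,0,0],[0,0,0.02]],
  [[0,0,0],[0,0,0.04]],
])

```text
time: 11.18
tool_pos: [0.6208, -0.1245, 0.1124]
tcp_rot: [-1.557, 0.258, -0.255]
wrist_force: [-6.8, -1.9, 8.4]
width: 0.523
```

```bash
python3 st.py
```

```text
t 11.18 az -18.74 F [-6.78 -1.91  8.37] T [-0.225  1.097 -0.142] pos [ 0.6208 -0.1245  0.1124] w 0.523 q6 0.091 jt6 -0.047
```

play_rows([
  [[0,0,0],[0,0,0.02]],
  [[0,0,0],[0,0,0.04]],
])

```text
time: 11.42
tool_pos: [0.6208, -0.1245, 0.1124]
tcp_rot: [-1.559, 0.234, -0.23]
wrist_force: [-6.8, -2.0, 8.2]
width: 0.517
```

```bash
python3 st.py
```

```text
t 11.43 az -16.94 F [-6.8  -1.98  8.23] T [-0.205  1.016 -0.183] pos [ 0.6208 -0.1245  0.1124] w 0.517 q6 0.06 jt6 -0.039
```

play_rows([
  [[0,0,0],[0,0,0.02]],
  [[0,0,0],[0,0,0.04]],
])

```text
time: 11.68
tool_pos: [0.6209, -0.1245, 0.1124]
tcp_rot: [-1.562, 0.209, -0.206]
wrist_force: [-6.7, -0.9, 7.9]
width: 0.519
```

```bash
python3 st.py
```

```text
t 11.68 az -15.14 F [-6.73 -0.89  7.93] T [-0.255  1.041 -0.194] pos [ 0.6209 -0.1245  0.1124] w 0.519 q6 0.029 jt6 -0.049
```

play_rows([
  [[0,0,0],[0,0,0.02]],
  [[0,0,0],[0,0,0.04]],
])

```text
time: 11.92
tool_pos: [0.6209, -0.1244, 0.1124]
tcp_rot: [-1.564, 0.184, -0.181]
wrist_force: [-6.0, -1.6, 7.5]
width: 0.518
```

```bash
python3 st.py
```

```text
t 11.93 az -13.34 F [-6.01 -1.62  7.45] T [-0.23   1.032 -0.235] pos [ 0.6209 -0.1244  0.1124] w 0.518 q6 -0.003 jt6 -0.059
```

play_rows([
  [[0,0,0],[0,0,0.01]],
  [[0,0,0],[0,0,0.02]],
])

```text
time: 12.18
tool_pos: [0.6209, -0.1245, 0.1124]
tcp_rot: [-1.565, 0.172, -0.169]
wrist_force: [-6.6, -2.8, 8.2]
width: 0.515
```

```bash
python3 st.py
```

```text
t 12.18 az -12.45 F [-6.64 -2.75  8.16] T [-0.195  1.065 -0.154] pos [ 0.6209 -0.1245  0.1124] w 0.515 q6 -0.018 jt6 -0.128
```

play_rows([
  [[0,0,0],[0,0,0.02]],
  [[0,0,0],[0,0,0.04]],
])

```text
time: 12.42
tool_pos: [0.6209, -0.1245, 0.1124]
tcp_rot: [-1.567, 0.147, -0.144]
wrist_force: [-7.2, -2.1, 7.6]
width: 0.515
```

```bash
python3 st.py
```

```text
t 12.43 az -10.64 F [-7.21 -2.1   7.62] T [-0.261  1.008 -0.126] pos [ 0.6209 -0.1245  0.1124] w 0.515 q6 -0.05 jt6 -0.057
```

play_rows([
  [[0,0,0],[0,0,0.02]],
  [[0,0,0],[0,0,0.04]],
])

```text
time: 12.68
tool_pos: [0.621, -0.1245, 0.1124]
tcp_rot: [-1.568, 0.123, -0.12]
wrist_force: [-6.2, -2.3, 8.2]
width: 0.514
```

```bash
python3 st.py
```

```text
t 12.68 az -8.84 F [-6.18 -2.26  8.2 ] T [-0.194  1.07  -0.225] pos [ 0.621  -0.1245  0.1124] w 0.514 q6 -0.081 jt6 -0.054
```

play_rows([
  [[0,0,0],[0,0,0.02]],
  [[0,0,0],[0,0,0.04]],
])

```text
time: 12.92
tool_pos: [0.621, -0.1245, 0.1124]
tcp_rot: [-1.57, 0.098, -0.095]
wrist_force: [-6.4, -2.0, 7.7]
width: 0.517
```

```bash
python3 st.py
```

```text
t 12.93 az -7.04 F [-6.42 -2.    7.73] T [-0.298  0.984 -0.17 ] pos [ 0.621  -0.1245  0.1124] w 0.517 q6 -0.113 jt6 -0.051
```

play_rows([
  [[0,0,0],[0,0,0.02]],
  [[0,0,0],[0,0,0.04]],
])

```text
time: 13.18
tool_pos: [0.6209, -0.1245, 0.1124]
tcp_rot: [-1.571, 0.073, -0.07]
wrist_force: [-6.3, -1.4, 7.7]
width: 0.517
```

```bash
python3 st.py
```

```text
t 13.18 az -5.24 F [-6.25 -1.41  7.66] T [-0.241  0.992 -0.179] pos [ 0.6209 -0.1245  0.1124] w 0.517 q6 -0.144 jt6 -0.047
```

play_rows([
  [[0,0,0],[0,0,0.02]],
  [[0,0,0],[0,0,0.04]],
])

```text
time: 13.42
tool_pos: [0.621, -0.1245, 0.1124]
tcp_rot: [-1.571, 0.049, -0.046]
wrist_force: [-5.7, -1.5, 8.0]
width: 0.514
```

```bash
python3 st.py
```

```text
t 13.43 az -3.44 F [-5.67 -1.47  7.99] T [-0.271  0.945 -0.164] pos [ 0.621  -0.1245  0.1124] w 0.514 q6 -0.176 jt6 -0.044
```

play_rows([
  [[0,0,0],[0,0,0.02]],
  [[0,0,0],[0,0,0.04]],
])

```text
time: 13.68
tool_pos: [0.621, -0.1245, 0.1124]
tcp_rot: [-1.572, 0.024, -0.021]
wrist_force: [-5.7, -1.6, 7.4]
width: 0.516
```

```bash
python3 st.py
```

```text
t 13.68 az -1.64 F [-5.7  -1.57  7.39] T [-0.211  0.931 -0.182] pos [ 0.621  -0.1245  0.1124] w 0.516 q6 -0.207 jt6 -0.039
```

play_rows([
  [[0,0,0],[0,0,0.02]],
  [[0,0,0],[0,0,0.04]],
])

```text
time: 13.92
tool_pos: [0.621, -0.1245, 0.1124]
tcp_rot: [-1.572, -0.001, 0.004]
wrist_force: [-5.8, -2.3, 8.3]
width: 0.519
```

```bash
python3 st.py
```

```text
t 13.93 az 0.17 F [-5.78 -2.27  8.3 ] T [-0.24   0.938 -0.12 ] pos [ 0.621  -0.1245  0.1124] w 0.519 q6 -0.239 jt6 0.007
```

play_rows([
  [[0,0,0],[0,0,0.02]],
  [[0,0,0],[0,0,0.04]],
])

```text
time: 14.18
tool_pos: [0.6211, -0.1245, 0.1124]
tcp_rot: [-1.572, -0.026, 0.028]
wrist_force: [-6.8, -1.5, 7.7]
width: 0.518
```

```bash
python3 st.py
```

```text
t 14.18 az 1.97 F [-6.79 -1.48  7.71] T [-0.236  1.021 -0.135] pos [ 0.6211 -0.1245  0.1124] w 0.518 q6 -0.27 jt6 -0.026
```

play_rows([
  [[0,0,0],[0,0,0.02]],
  [[0,0,0],[0,0,0.04]],
])

```text
time: 14.42
tool_pos: [0.6211, -0.1245, 0.1124]
tcp_rot: [-1.571, -0.05, 0.053]
wrist_force: [-5.8, -1.4, 8.3]
width: 0.518
```

```bash
python3 st.py
```

```text
t 14.43 az 3.77 F [-5.84 -1.37  8.26] T [-0.269  0.928 -0.132] pos [ 0.6211 -0.1245  0.1124] w 0.518 q6 -0.302 jt6 0.009
```

play_rows([
  [[0,0,0],[0,0,0.02]],
  [[0,0,0],[0,0,0.04]],
])

```text
time: 14.68
tool_pos: [0.6211, -0.1245, 0.1124]
tcp_rot: [-1.57, -0.075, 0.078]
wrist_force: [-6.6, -1.9, 6.7]
width: 0.52
```

```bash
python3 st.py
```

```text
t 14.68 az 5.57 F [-6.63 -1.94  6.72] T [-0.225  1.017 -0.098] pos [ 0.6211 -0.1245  0.1124] w 0.52 q6 -0.333 jt6 0.014
```

play_rows([
  [[0,0,0],[0,0,0.02]],
  [[0,0,0],[0,0,0.04]],
])

```text
time: 14.92
tool_pos: [0.6211, -0.1245, 0.1124]
tcp_rot: [-1.569, -0.1, 0.102]
wrist_force: [-5.5, -0.9, 8.1]
width: 0.517
```

```bash
python3 st.py
```

```text
t 14.93 az 7.37 F [-5.54 -0.87  8.13] T [-0.211  0.912 -0.1  ] pos [ 0.6211 -0.1245  0.1124] w 0.517 q6 -0.364 jt6 0.014
```

play_rows([
  [[0,0,0],[0,0,0.02]],
  [[0,0,0],[0,0,0.04]],
])

```text
time: 15.18
tool_pos: [0.6211, -0.1245, 0.1124]
tcp_rot: [-1.568, -0.124, 0.127]
wrist_force: [-5.8, -2.4, 7.6]
width: 0.517
```

```bash
python3 st.py
```

```text
t 15.18 az 9.17 F [-5.81 -2.42  7.63] T [-0.285  0.895 -0.111] pos [ 0.6211 -0.1245  0.1124] w 0.517 q6 -0.396 jt6 0.014
```

Run:
```python
from h import *
im,_=cams.read_camera("scene")
save("r5.png",np.hstack([rect("scene",im,0.6213,-0.1246,0.1065,0.05,400)]*2))
```

```text
(no output)
```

View pics/r5.png

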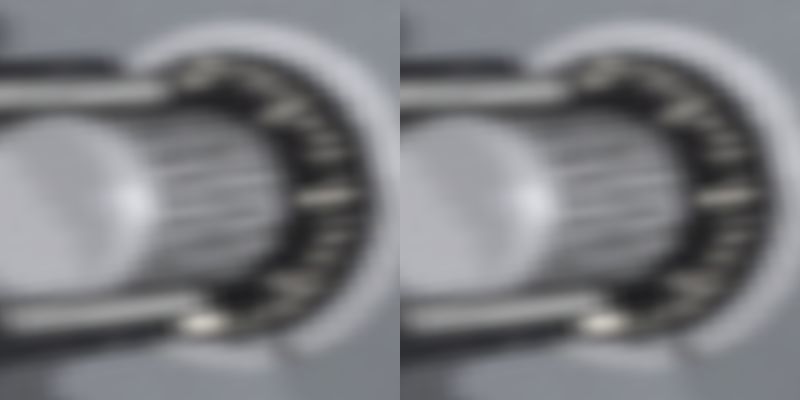

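play_rows([
  [[0,0,0],[0,0,0.02]],
  [[0,0,0],[0,0,0.04]],
])

```text
time: 15.48
tool_pos: [0.6211, -0.1245, 0.1124]
tcp_rot: [-1.566, -0.149, 0.152]
wrist_force: [-5.8, -1.1, 7.6]
width: 0.516
```

```bash
python3 st.py
```

```text
t 15.47 az 10.97 F [-5.83 -1.1   7.56] T [-0.279  0.949 -0.158] pos [ 0.6211 -0.1245  0.1124] w 0.516 q6 -0.427 jt6 -0.036
```

play_rows([
  [[0,0,0],[0,0,0.02]],
  [[0,0,0],[0,0,0.04]],
])

```text
time: 15.72
tool_pos: [0.6211, -0.1245, 0.1124]
tcp_rot: [-1.564, -0.173, 0.176]
wrist_force: [-6.0, -1.2, 7.1]
width: 0.518
```

```bash
python3 st.py
```

```text
t 15.72 az 12.72 F [-6.   -1.23  7.11] T [-0.24   0.903 -0.506] pos [ 0.6211 -0.1245  0.1124] w 0.518 q6 -0.458 jt6 -0.337
```

play_rows([
  [[0,0,0],[0,0,-0.05]],
  [[0,0,0],[0,0,-0.05]],
])

```text
time: 15.98
tool_pos: [0.6211, -0.1245, 0.1124]
tcp_rot: [-1.567, -0.142, 0.145]
wrist_force: [-5.2, -1.5, 7.4]
width: 0.516
```

```bash
python3 st.py
```

```text
t 15.97 az 10.48 F [-5.21 -1.48  7.39] T [-0.28   0.919 -0.094] pos [ 0.6211 -0.1245  0.1124] w 0.516 q6 -0.419 jt6 -0.04
```

play_rows([
  [[0,0,0],[0,0,0]],
  [[0,0,0],[0,0,0]],
  [[0,0,0.02],[0,0,0]],
  [[0,0,0.1],[0,0,0]],
  [[0,0,0.2],[0,0,0]],
  [[0,0,0.2],[0,0,0]],
], gripper=0)

```text
time: 16.73
tool_pos: [0.6253, -0.1245, 0.1967]
tcp_rot: [-1.569, -0.152, 0.138]
wrist_force: [0.7, 0.3, -0.3]
width: 1.001
```

```bash
python3 st.py
python3 - <<'E'
from h import *
im,_=cams.read_camera("scene")
save("r6.png",np.hstack([rect("scene",im,0.6213,-0.1246,0.1065,0.05,400),cv2.resize(im[150:300,190:340],(400,400))]))
E
```

```text
t 16.73 az 10.6 F [ 0.73  0.27 -0.31] T [ 0.035 -0.025 -0.016] pos [ 0.6253 -0.1245  0.1967] w 1.001 q6 -0.421 jt6 -0.002
```

View pics/r6.png

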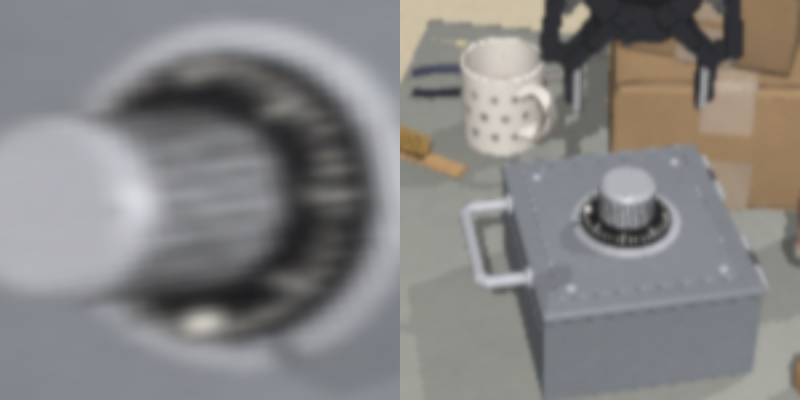

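play_rows([
  [[-0.1,-0.036,0],[0,0,0.1]],
  [[-0.2,-0.072,0],[0,0,0.211]],
  [[-0.303,-0.109,-0.04],[0,0,0.211]],
  [[-0.303,-0.109,-0.04],[0,0,0.211]],
  [[-0.303,-0.109,-0.04],[0,0,0.211]],
  [[-0.303,-0.109,-0.04],[0,0,0.211]],
], gripper=0.58)

```text
time: 17.52
tool_pos: [0.5021, -0.1674, 0.1757]
tcp_rot: [-1.554, -0.277, 0.275]
wrist_force: [0.8, -0.1, 0.2]
width: 0.421
```

```bash
python3 st.py
python3 - <<'E'
from h import *
im,_=cams.read_camera("scene")
save("s4.png",cv2.resize(im[130:280,170:330],None,fx=4,fy=4))
im,_=cams.read_camera("top")
save("t4.png",cv2.resize(im[100:240,230:390],None,fx=4,fy=4))
E
```

```text
t 17.52 az 20.13 F [ 0.81 -0.09  0.18] T [ 0.017  0.013 -0.031] pos [ 0.5021 -0.1674  0.1757] w 0.421 q6 -0.72 jt6 0.003
```

View pics/s4.png

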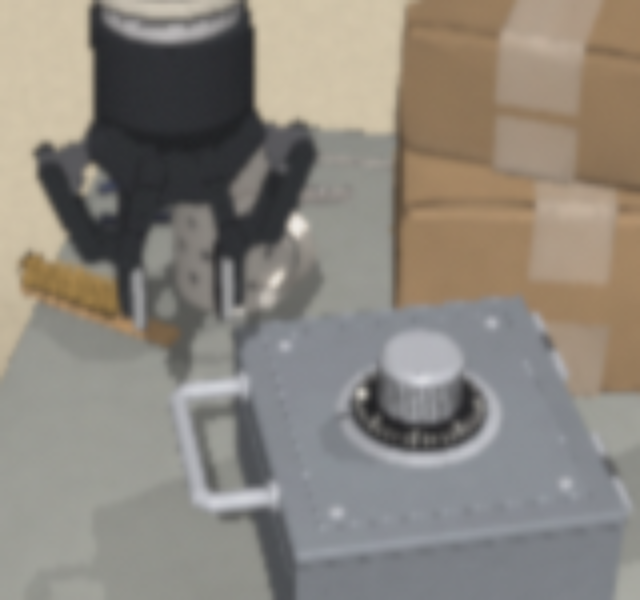

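play_rows([
  [[0,0,-0.1],[0,0,0]],
  [[0,0,-0.18],[0,0,0]],
  [[0,0,-0.23],[0,0,0]],
  [[0,0,-0.25],[0,0,0]],
  [[0,0,-0.25],[0,0,0]],
])

```text
time: 18.25
tool_pos: [0.5011, -0.1673, 0.0751]
tcp_rot: [-1.553, -0.275, 0.276]
wrist_force: [0.3, -0.2, 0.5]
width: 0.421
```

```bash
python3 st.py
python3 - <<'E'
from h import *
im,_=cams.read_camera("scene")
save("s5.png",cv2.resize(im[150:280,170:330],None,fx=4,fy=4))
E
```

```text
t 18.25 az 20.13 F [ 0.26 -0.2   0.45] T [0.075 0.017 0.028] pos [ 0.5011 -0.1673  0.0751] w 0.421 q6 -0.721 jt6 0.001
```

View pics/s5.png

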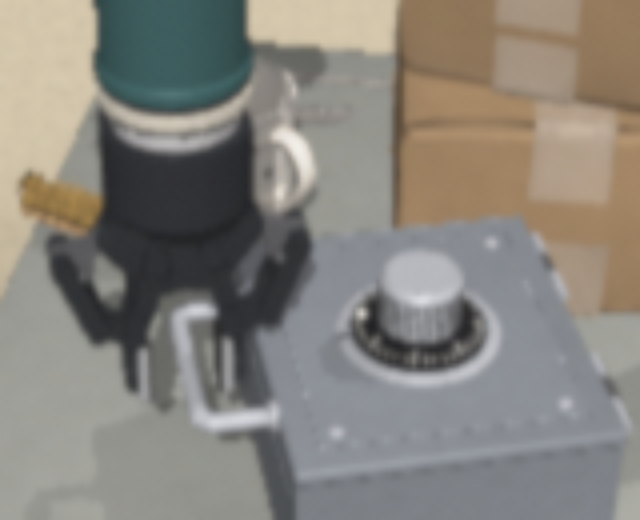

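play_rows([
  [[0.006,0.002,0],[0,0,0]],
  [[0.006,0.002,0],[0,0,0]],
  [[0.006,0.002,0],[0,0,0]],
  [[0.006,0.002,0],[0,0,0]],
  [[0.006,0.002,0],[0,0,0]],
], gripper=1, squeeze=40)

```text
time: 18.92
tool_pos: [0.5037, -0.1672, 0.0766]
tcp_rot: [-1.554, -0.276, 0.275]
wrist_force: [-2.5, -0.4, 4.9]
width: 0.096
```

```bash
python3 st.py
```

```text
t 18.93 az 20.11 F [-2.49 -0.44  4.95] T [-0.243  0.537  0.005] pos [ 0.5037 -0.1672  0.0766] w 0.096 q6 -0.718 jt6 0.002
```

play_rows([
  [[0,0,0.004],[0,0,0]],
  [[0,0,0.008],[0,0,0]],
  [[0,0,0.01],[0,0,0]],
])

```text
time: 19.3
tool_pos: [0.5037, -0.1672, 0.0786]
tcp_rot: [-1.555, -0.276, 0.274]
wrist_force: [4.8, -4.0, -8.4]
width: 0.103
```

```bash
python3 st.py
```

```text
t 19.3 az 20.11 F [ 4.79 -4.01 -8.36] T [-0.728 -0.503  0.023] pos [ 0.5037 -0.1672  0.0786] w 0.103 q6 -0.718 jt6 -0.003
```

play_rows([
  [[0,0,0.003],[0,0,0]],
  [[0,0,0.005],[0,0,0]],
])

```text
time: 19.55
tool_pos: [0.5037, -0.1672, 0.0805]
tcp_rot: [-1.554, -0.276, 0.274]
wrist_force: [4.6, -4.2, -9.1]
width: 0.095
```

```bash
python3 st.py
```

```text
t 19.55 az 20.1 F [ 4.6  -4.22 -9.12] T [-0.719 -0.552  0.008] pos [ 0.5037 -0.1672  0.0805] w 0.095 q6 -0.718 jt6 -0.003
```

play_rows([
  [[0,0,0.003],[0,0,0]],
  [[0,0,0.006],[0,0,0]],
  [[0,0,0.008],[0,0,0]],
])

```text
time: 19.92
tool_pos: [0.5039, -0.1671, 0.0837]
tcp_rot: [-1.554, -0.276, 0.274]
wrist_force: [3.9, -3.5, -9.2]
width: 0.096
```

```bash
python3 st.py
```

```text
t 19.93 az 20.1 F [ 3.94 -3.53 -9.18] T [-0.655 -0.606 -0.018] pos [ 0.5039 -0.1671  0.0837] w 0.096 q6 -0.718 jt6 -0.003
```

play_rows([
  [[0.002,0.001,0.022],[0,0,0]],
  [[0.007,0.002,0.061],[0,0,0]],
  [[0.014,0.005,0.099],[0,0,0]],
  [[0.025,0.009,0.137],[0,0,0]],
])

```text
time: 20.42
tool_pos: [0.5134, -0.1636, 0.1382]
tcp_rot: [-1.554, -0.276, 0.275]
wrist_force: [4.2, -6.1, -10.7]
width: 0.097
```

```bash
python3 st.py
python3 - <<'E'
from h import *
im,_=cams.read_camera("scene")
save("s6.png",cv2.resize(im[100:280,170:330],None,fx=3.3,fy=3.3))
E
```

```text
t 20.43 az 20.11 F [  4.16  -6.07 -10.68] T [-0.897 -0.671  0.041] pos [ 0.5134 -0.1636  0.1382] w 0.097 q6 -0.705 jt6 -0.036
```

View pics/s6.png

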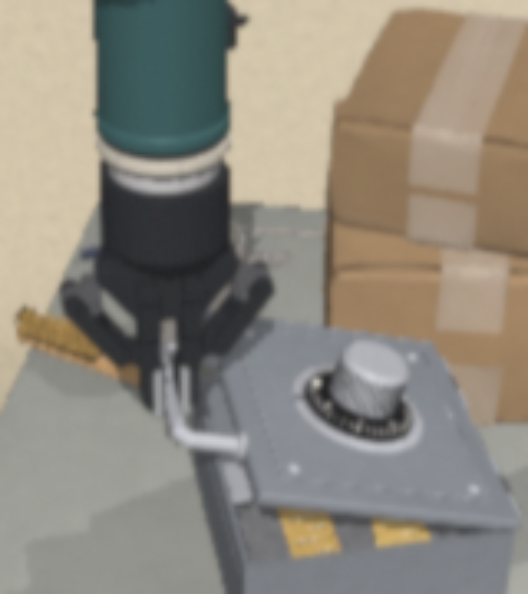

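play_rows([
  [[0.013,0.005,0.037],[0,0,0]],
  [[0.029,0.011,0.072],[0,0,0]],
  [[0.047,0.017,0.107],[0,0,0]],
  [[0.067,0.025,0.139],[0,0,0]],
  [[0.09,0.033,0.171],[0,0,0]],
  [[0.115,0.042,0.2],[0,0,0]],
  [[0.141,0.052,0.227],[0,0,0]],
])

```text
time: 21.35
tool_pos: [0.5661, -0.1443, 0.2282]
tcp_rot: [-1.555, -0.268, 0.283]
wrist_force: [-5.8, -9.4, -4.1]
width: 0.096
```

```bash
python3 st.py
python3 - <<'E'
from h import *
im,_=cams.read_camera("scene")
save("s7.png",cv2.resize(im[80:280,170:330],None,fx=3,fy=3))
E
```

```text
t 21.35 az 20.1 F [-5.76 -9.42 -4.11] T [-1.579  1.155  0.011] pos [ 0.5661 -0.1443  0.2282] w 0.096 q6 -0.638 jt6 -0.085
```

View pics/s7.png

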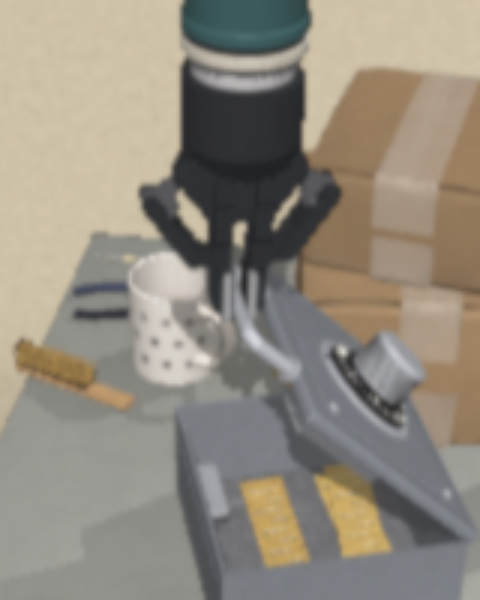

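play_rows([
  [[0.03,0.007,0.025],[0,0,0]],
  [[0.061,0.016,0.047],[0,0,0]],
  [[0.093,0.028,0.067],[0,0,0]],
  [[0.126,0.04,0.085],[0,0,0]],
  [[0.161,0.053,0.1],[0,0,0]],
  [[0.175,0.058,0.1045],[0,0,0]],
  [[0.175,0.058,0.1045],[0,0,0]],
])

```text
time: 22.28
tool_pos: [0.6378, -0.1186, 0.2751]
tcp_rot: [-1.552, -0.273, 0.278]
wrist_force: [-10.9, 0.2, 13.5]
width: 0.094
```

```bash
python3 st.py
python3 - <<'E'
from h import *
im,_=cams.read_camera("scene")
save("s8.png",cv2.resize(im[60:260,190:350],None,fx=3,fy=3))
E
```

```text
t 22.27 az 20.12 F [-10.86   0.2   13.45] T [0.1   1.73  0.073] pos [ 0.6378 -0.1186  0.2751] w 0.094 q6 -0.573 jt6 0.04
```

View pics/s8.png

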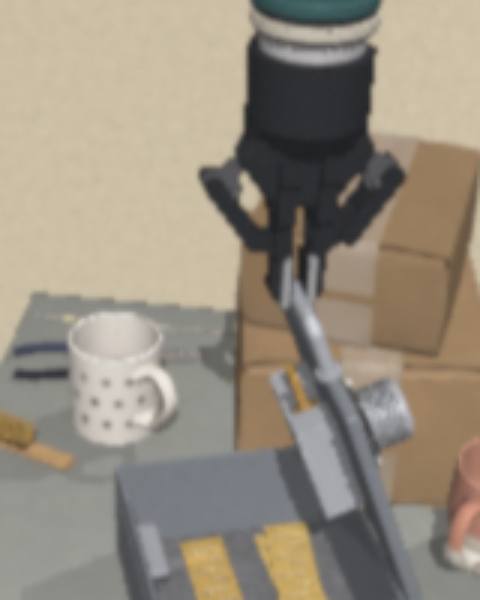

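play_rows([
  [[0,0,0],[0,0,0]],
  [[0,0,0],[0,0,0]],
  [[0,0,0],[0,0,0]],
  [[0,0,0.05],[0,0,0]],
  [[0,0,0.12],[0,0,0]],
  [[0,0,0.2],[0,0,0]],
  [[0,0,0.25],[0,0,0]],
  [[0,0,0.25],[0,0,0]],
], gripper=0.5)

```text
time: 23.32
tool_pos: [0.6406, -0.1193, 0.375]
tcp_rot: [-1.555, -0.279, 0.272]
wrist_force: [-0.0, 1.0, 0.5]
width: 0.501
```

```bash
python3 st.py
python3 - <<'E'
from h import *
im,_=cams.read_camera("scene"); save("s9.png",cv2.resize(im,None,fx=1.5,fy=1.5))
for l in("lid_bar","lid_hinge"):
    for r in cams.mark_of("scene",l)[:1]: print(l,r["conf"],w("scene",r["xyz"]).round(4))
E
```

```text
t 23.32 az 20.1 F [-0.01  0.97  0.46] T [-0.02   0.001 -0.037] pos [ 0.6406 -0.1193  0.375 ] w 0.501 q6 -0.573 jt6 -0.0
lid_bar 0.89 [ 0.6389 -0.114   0.2823]
lid_hinge 0.97 [ 0.6977 -0.0916  0.0846]
```

View pics/s9.png

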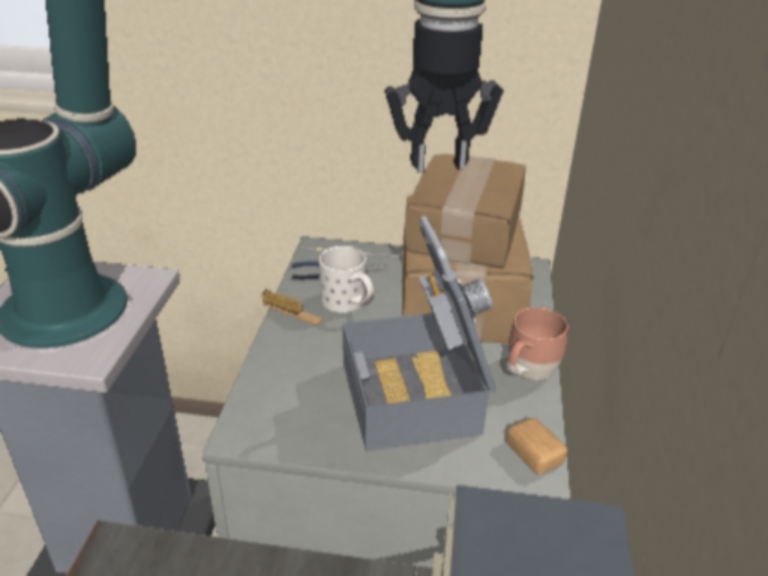

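play_rows([
  [[0,0,0],[0,0,0]],
  [[0,0,0],[0,0,0]],
  [[0,0,0],[0,0,0]],
  [[0,0,0],[0,0,0]],
  [[0,0,0],[0,0,0]],
  [[0,0,0],[0,0,0]],
  [[0,0,0],[0,0,0]],
  [[0,0,0],[0,0,0]],
])

```text
time: 24.48
tool_pos: [0.6396, -0.119, 0.3719]
tcp_rot: [-1.553, -0.275, 0.275]
wrist_force: [-0.1, 0.6, 0.1]
width: 0.501
```

Run:
```python
from h import *
im,_=cams.read_camera("scene")
r=cams.mark_of("scene","lid_bar")[0]; print(w("scene",r["xyz"]).round(4),r["conf"], bot.read_state()["wrist_force"])
print(bot.finish_job())
```

```text
[ 0.6421 -0.114   0.285 ] 0.62 [ 0.30568944 -0.44598723  0.01827772]
the job is handed in; nothing more can be done
None
```

The strongbox is open: the lid stands at about 70° and stays there with the gripper clear. The job was handed in at about 24.5 s.

- **Dial:** I turned it back to about -5 first, so the loose wheel would be picked up. Then I went clockwise to 11, where the ticks in the picture read about 11.0. From there I came back anticlockwise in 1.8° steps.
- **Catch:** the dial came up solid near 1.6, and I backed it off at once.
- **Lid:** the bar rose freely at about 9 N, so the lock was open. I lifted the lid by its pull bar along its arc and let go.
- **Last checks:** two bar readings from the camera, about a second apart, put the lid at about 71° and 73°. That difference is within the camera's error, and the arm's own position gave 70°. Wrist force was near zero after release. The last full picture shows the mug, pliers and brush apparently where they were; I judged that by eye and did not measure it.

**Possible strain on the lock:** on the last dial step, one reading at the wrist was 0.51 N m. Taking off the dial's usual drag of about 0.15 leaves about 0.35 N m on the lock, under the 0.4 N m limit. That margin is small, and the sensor is noisy by a few hundredths, so I can't rule out a brief touch over the limit.

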